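# Wipe the sample keeper's flap lids shut

## Task

Close the five open flap lids of the grey sample keeper with one fingertip stroke: set the fingertips on its long end pad, on the hinge side of the lids, and run them lightly along the top of the row to the short end pad, wiping the lids flat shut one after another without lifting off between the first and the last. Then lift clear. Push gently, do not grip, lift or shove the keeper, and leave the forceps, petri dishes and note pad where they lie.

Things in the scene. Friction and masses are not known exactly. Their poses are not given: they have to be found in the camera images.
- keeper: loose grey plastic box 250 x 46 x 39 mm, 0.85 kg, flat on the bench, five compartments with a vial in each under white flap lids. Origin: centre of the underside; x runs along the row in the stroke's direction, z up. Long solid end pad at x -125 to -91 mm (stroke starts here), 40 mm compartments from -91 to +109, short solid end pad +109 to +125. Shut lids are flush with the pads, 39 mm up.
- pad_start (a point): centre of the top face of the long end pad (34 x 46 mm), 39 mm above the bench, at x = -108 mm of the keeper
- pad_finish (a point): centre of the top face of the short end pad (16 x 46 mm), 39 mm above the bench, at x = +117 mm of the keeper
- forceps: steel forceps 125 mm long, 16 mm wide, 10 mm high, lying loose on the bench beside the keeper; origin at the centre of the underside. Must stay where it is.
- dishes: two stacked petri dishes, 62 mm across, 29 mm high, standing loose beside the keeper on the other side; origin at the centre of the underside. Must stay where they are.
- notes: note pad 76 x 76 x 12 mm lying loose beside the keeper, on the same side as the petri dishes; origin at the centre of the underside. Must stay where it is.
- lid0 (a joint): white flap lid 0, counted from the long pad, hinged at x = -89 mm, 36 mm up, on the keeper; 36 mm long from there towards +x, 44 wide, 3 thick. 0 = flat shut, grows as its +x end rises, stop at 1.2 rad; starts at 0.5 to 1.0. Stiff hinge (0.006 N m), no spring: stays where left. A finger moving along +x at pad height pushes it shut, along -x further open.
- lid1 (a joint): white flap lid 1, counted from the long pad, hinged at x = -49 mm, 36 mm up, on the keeper; 36 mm long from there towards +x, 44 wide, 3 thick. 0 = flat shut, grows as its +x end rises, stop at 1.2 rad; starts at 0.5 to 1.0. Stiff hinge (0.006 N m), no spring: stays where left. A finger moving along +x at pad height pushes it shut, along -x further open.
- lid2 (a joint): white flap lid 2, counted from the long pad, hinged at x = -9 mm, 36 mm up, on the keeper; 36 mm long from there towards +x, 44 wide, 3 thick. 0 = flat shut, grows as its +x end rises, stop at 1.2 rad; starts at 0.5 to 1.0. Stiff hinge (0.006 N m), no spring: stays where left. A finger moving along +x at pad height pushes it shut, along -x further open.
- lid3 (a joint): white flap lid 3, counted from the long pad, hinged at x = 31 mm, 36 mm up, on the keeper; 36 mm long from there towards +x, 44 wide, 3 thick. 0 = flat shut, grows as its +x end rises, stop at 1.2 rad; starts at 0.5 to 1.0. Stiff hinge (0.006 N m), no spring: stays where left. A finger moving along +x at pad height pushes it shut, along -x further open.
- lid4 (a joint): white flap lid 4, counted from the long pad, hinged at x = 71 mm, 36 mm up, on the keeper; 36 mm long from there towards +x, 44 wide, 3 thick. 0 = flat shut, grows as its +x end rises, stop at 1.2 rad; starts at 0.5 to 1.0. Stiff hinge (0.006 N m), no spring: stays where left. A finger moving along +x at pad height pushes it shut, along -x further open.

How it is judged:
On the way, in this order (a step that is already met when the one before it is completed fails the run):
1. lid 0 is wiped shut, after those before it in the row (value of joint lid0 below 0.12 rad), for 0.05 s.
2. lid 1 is wiped shut, after those before it in the row (value of joint lid1 below 0.12 rad), for 0.05 s.
3. lid 2 is wiped shut, after those before it in the row (value of joint lid2 below 0.12 rad), for 0.05 s.
4. lid 3 is wiped shut, after those before it in the row (value of joint lid3 below 0.12 rad), for 0.05 s.
5. lid 4 is wiped shut, after those before it in the row (value of joint lid4 below 0.12 rad), for 0.05 s.
At the end, for the whole second after the job is handed in: All five lids are shut to within 0.12 rad, the keeper rests flat on the bench within 30 mm of where it stood, and the forceps, petri dishes and note pad are within 20 mm of where they lay (value of joint each of lid0, lid1, lid2, lid3, lid4 below 0.12 rad and distance of keeper from where it was at the start of the episode below 0.03 m and height (world z) of keeper below 0.012 m and linear speed of keeper below 0.01 m/s and distance of each of forceps, dishes, notes from where it was at the start of the episode below 0.02 m); the robot touches nothing.
It fails at once if the fingertips lift off the row (TCP more than 50 mm above the lid tops) after the first lid is shut and before the last is (value of joint any of lid0, lid1, lid2, lid3, lid4 below 0.12 rad and not (value of joint each of lid0, lid1, lid2, lid3, lid4 below 0.12 rad) and z of the grasp point in the frame of keeper above 0.089 m).
It fails at once if the keeper is lifted, tipped or shoved more than 30 mm (height (world z) of keeper above 0.012 m or angle between keeper's own z axis and vertical above 0.12 rad or distance of keeper from where it was at the start of the episode above 0.03 m).
It fails at once if the fingers press on the keeper or its lids with more than 30 N (contact force between the fingers and keeper above 30 N).
It fails at once if the forceps, petri dishes or note pad are moved more than 20 mm (distance of any of forceps, dishes, notes from where it was at the start of the episode above 0.02 m).
It also fails if it takes over 42 s, if anything falls off the work surface, if the arm or the gripper's body presses on something with over 40 N, if the wrist force passes 120 N, or if a joint passes its speed limit or range.

## Robot

A 6-joint arm with a two-finger parallel gripper is mounted at the origin on a cart in front of the work surface, level with it; the furniture and walls round the work are solid. World frame = base frame: x ahead of the robot, y to its left, z up, the work surface at z = 0. Lengths are in m, angles in rad, forces in N, time in s.
With the tool pointing down it reaches from about 0.25 to 0.725 m from the base axis. Payload 4 kg.
Tool frame: the origin (TCP) lies between the finger pads, 19 mm behind the fingertips; this is the grasp point; z points along the fingers, y is the line along which they close (so a half turn about z gives the same grasp; the last joint's range is limited). The gripper opens to 85 mm and grips with 20 to 120 N. Pads are 22 mm wide; open, the fingers measure 114 mm over their backs; the gripper's body (76 mm by 85 mm) begins 54 mm behind the grasp point. The pads swing forward as they close: fully open they stand 13 mm farther back than shut.
Start: joints at [1.266, 0.241, 0.005, 1.335, 0, 1.571], TCP at [0.15, 0.477, 0.25] pointing down, gripper open.
Joint ranges: [-2.72, 2.72], [-1.05, 1.87], [-1.09, 1.28], [-1.99, 2.15], [-1.42, 1.44], [-3.14, 3.14]. Speed limits (rad/s): [2.79, 2.79, 3.14, 3.14, 3.14, 3.14].

## Interface

Orientations are given as a unit quaternion [x, y, z, w].
In Python, from workcell import get_obs, camera, job_done, silhouettes gives the robot as it stands. The module is installed in compiled form; this text tells all that it offers.
- The arm moves only by the tool drive_tool, never from a script. Its argument "increments" is a list of rows, each a list of 3 entries, a list of its own where there are three numbers: the shift along the world's x, y, z in mm, then the turn, a rotation vector about the world's x, y, z in degrees, then the opening, from 0 (shut) to 1 (fully open). A call has 1 to 8 rows; each row shifts and turns the commanded pose from where the row before left it; what a row does not reach is not made up. A row lasts 1/12 s, in which the tool goes at most 41.7 mm and 7.16 degrees, less where a joint would pass 70% of its speed; a pose out of reach is approached as far as the arm can. A call is refused whole if a number of a shift passes 41.7 or a number of a turn 7.16, either way. A call with a gripper value outside its range is refused whole. The fingers move at their own pace and stop on an object; the grip force is fixed at half the most. Time passes only in rows, so rows that do not move let the fingers close. It gives the time, the measured TCP pose, the force, the opening and the grip force at its end, in the units of the state.
- get_obs(): the state, without advancing time (a new reading comes with each control period).
- camera(name): name is "scene" or "top"; returns a dict with "image" (400x640x3 uint8, red, green, blue), "K" (3x3 intrinsics, pixels), "k1" (the pictures are not rectified: a ray, as slopes to the right and down, at radius r is drawn at 1 + k1 r^2 times it, then the intrinsics apply), "view" (4x4, takes a point from world to camera coordinates). Camera axes: x right, y down, z forward; pixel columns grow to the right and rows downward; lengths in m; the calibration is good to about 2 mm. A picture is of the moment at which its call begins. There is no depth.
- job_done(): hands the job in; it is judged then, once.
Trained networks look in a picture, given as the dict that the camera call returned (one of the last four; its "shot" number tells which), for a name from the list of things; names that differ only in an ending like _2 or _b are one class to them, and where a whole thing is asked for, a point or a joint stands for the part that bears it (a point fixed in the world has none). Each returns a list of dicts, best first, with "conf" (0 to 1); they miss things now and then, are a little off and sometimes report something else, mostly with a low value. They report only what shows in the picture. A call takes as long as a camera call.
- silhouettes(query, picture): "region" (400x640 bool, what is visible of it) and "bbox" ([left, top, right, bottom] in pixels, round what is visible of it).
The state is a dict: "clock": time; "joint_pos": joint angles; "joint_vel": joint speeds; "tau": joint torques, N m; "eef_pos": TCP position; "tool_rot": TCP orientation; "ft_force": force on the tool from outside, world axes, zero at the start; "ft_torque": the same for the moment, N m; "grip_width": finger opening in m; "grasp_force": force on a finger pad.
Only numpy, scipy, OpenCV 4.12 (cv2) and the standard library are available. Lean on these libraries where they do the work, as an engineer would, in place of code of your own. Each camera call takes 0.05 s, during which the arm holds its last target. There are 200 camera calls.

## Working session

There is one attempt and no reset: what is moved stays moved. The work goes in short steps, Python scripts to look and compute and a tool call to move; the robot and the scene stay as the last step left them, time stands still between calls to the robot, and variables do not carry over. Pictures are saved under pics/ and viewed, at most 10 in all, crops included, and the job is handed in when it is done.

Besides the shell and the picture viewer there is one more tool, called after "Call:" as a command line: name --argument value ..., lists and objects as JSON in quotes. drive_tool: Moves the arm, as the interface text tells. Its arguments: {"type":"object","properties":{"increments":{"type":"array"}},"required":["increments"]}

```bash
mkdir -p pics
python3 - <<'E'
from workcell import *
import cv2,numpy as np,pickle
o=get_obs();print({k:np.round(o[k],3) for k in('clock','eef_pos','tool_rot','ft_force','grip_width')})
d={}
for n in('top','scene'):
    c=camera(n);d[n]=c
    print(n,c['K'].tolist() if hasattr(c['K'],'tolist') else c['K'],c['k1'],np.round(c['view'],3).tolist())
    for q in('keeper','forceps','dishes','notes'):
        for s in silhouettes(q,c)[:2]:
            print(q,s['conf'],s['bbox']); d.setdefault((n,q),s)
    cv2.imwrite(f'pics/{n}0.png',c['image'][:,:,::-1])
pickle.dump(d,open('d.pkl','wb'))
E
```

```text
{'clock': np.float64(0.0), 'eef_pos': array([0.15 , 0.476, 0.249]), 'tool_rot': array([ 0.152,  0.988, -0.001, -0.   ]), 'ft_force': array([-0.587,  0.411, -0.162]), 'grip_width': np.float64(0.086)}
top [[410.7730866367827, 0.0, 325.0837350741689], [0.0, 410.7730866367827, 192.02321904750855], [0.0, 0.0, 1.0]] -0.07000169107244346 [[0.176, -0.984, 0.001, -0.05], [-0.962, -0.172, -0.213, 0.59], [0.21, 0.037, -0.977, 0.777], [0.0, 0.0, 0.0, 1.0]]
keeper 0.64 [328.1, 215.7, 451.3, 249.5]
keeper 0.17 [402.2, 224.5, 413.0, 247.4]
dishes 0.61 [409.1, 187.5, 438.6, 215.6]
notes 0.82 [344.9, 171.4, 383.0, 214.2]
notes 0.24 [327.2, 215.2, 453.3, 252.7]
scene [[419.25827130960664, 0.0, 317.66501338057674], [0.0, 419.25827130960664, 206.66177744307615], [0.0, 0.0, 1.0]] -0.0505043886014188 [[0.682, -0.731, -0.019, -0.368], [-0.491, -0.438, -0.753, 0.371], [0.542, 0.522, -0.658, 0.549], [0.0, 0.0, 0.0, 1.0]]
keeper 0.83 [292.7, 237.9, 417.7, 330.4]
dishes 0.86 [391.9, 252.7, 424.8, 288.5]
notes 0.76 [327.5, 226.2, 380.5, 262.7]
```

Run:
```python
import cv2
a=cv2.imread('pics/top0.png')[150:290,290:490]
b=cv2.imread('pics/scene0.png')[210:350,260:460]
cv2.imwrite('pics/a.png',cv2.resize(a,None,fx=4,fy=4,interpolation=2));cv2.imwrite('pics/b.png',cv2.resize(b,None,fx=4,fy=4,interpolation=2))
```

```text
(no output)
```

View pics/a.png

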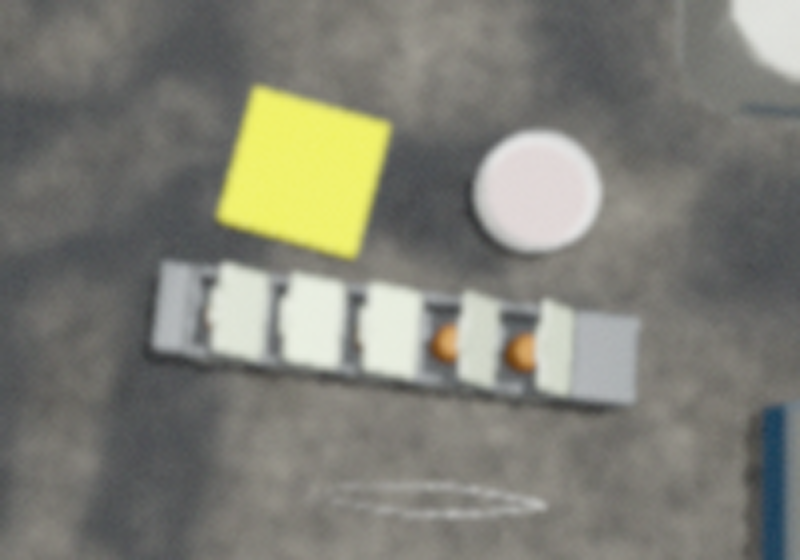

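View pics/b.png

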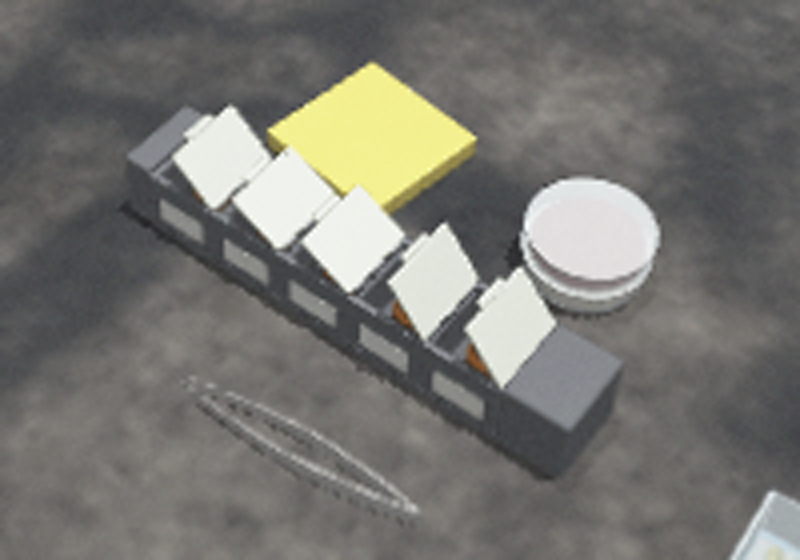

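View pics/top0.png

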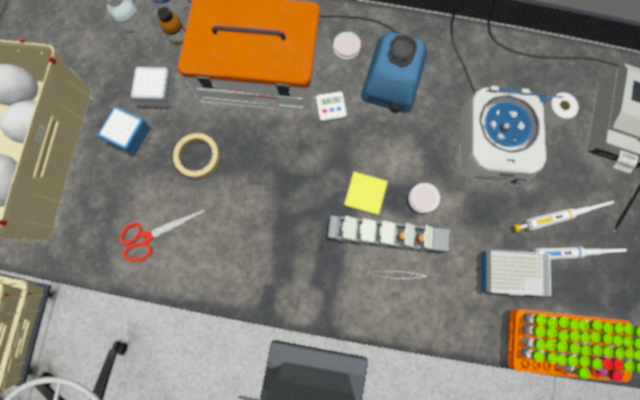

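```bash
cat > h.py <<'E'
import numpy as np
def proj(c,P):
    p=np.c_[P,np.ones(len(P))]@c['view'].T; s=p[:,:2]/p[:,2:3]
    s=s*(1+c['k1']*(s**2).sum(1,keepdims=True))
    return s@np.diag([c['K'][0][0],c['K'][1][1]])+[c['K'][0][2],c['K'][1][2]]
E
python3 - <<'E'
import pickle,numpy as np
from scipy.optimize import least_squares
from h import proj
d=pickle.load(open('d.pkl','rb'))
L=np.array
top=L([[638,318],[633,402],[163,262],[152,350]])/4+[290,150]
sc=L([[620,367],[571,430],[190,108],[128,157]])/4+[260,210]
# far = +x world side. stroke dir ~ +y world -> keeper y = -x world
K=L([[-125,-23,39],[-125,23,39],[125,-23,39],[125,23,39]])/1000
def W(p,K):
    c,s=np.cos(p[2]),np.sin(p[2]);return K@L([[c,s,0],[-s,c,0],[0,0,1]])+[p[0],p[1],0]
def r(p,w=(1,1)):
    return np.r_[w[0]*(proj(d['top'],W(p,K))-top).ravel(),w[1]*(proj(d['scene'],W(p,K))-sc).ravel()]
for w in((1,1),(1,0),(0,1)):
    f=least_squares(r,[.45,0,1.5],args=(w,));print(w,np.round(f.x,4),np.round(f.fun,1))
    print(np.round(W(f.x,L([[-.108,0,.039],[.117,0,.039]])),4).tolist())
E
```

```text
(1, 1) [ 0.5313 -0.0903  1.6256] [ 0.3  0.7  0.2  1.8 -0.2  0.3 -0.1  0.2  2.  -1.8  0.2  0.3 -0.6 -1.6
 -0.6 -0.7]
[[0.5372, -0.1981, 0.039], [0.5249, 0.0265, 0.039]]
(1, 0) [ 0.5328 -0.09    1.633 ] [ 0.2 -0.5  0.2  0.6 -0.3 -0.  -0.1 -0.1  0.  -0.   0.  -0.  -0.  -0.
 -0.  -0. ]
[[0.5395, -0.1978, 0.039], [0.5255, 0.0268, 0.039]]
(0, 1) [ 0.5296 -0.0909  1.6194] [ 0.   0.   0.   0.   0.   0.   0.   0.   1.6 -0.7 -0.4  1.4 -0.6 -1.2
 -0.8 -0.4]
[[0.5349, -0.1988, 0.039], [0.524, 0.0259, 0.039]]
```

Call:
drive_tool --increments '[[[16,-28,0],[0,0,-2.9],0],[[16,-28,0],[0,0,-2.9],0],[[16,-28,0],[0,0,-2.9],0],[[16,-28,0],[0,0,-2.9],0],[[16,-28,0],[0,0,-2.9],0],[[16,-28,0],[0,0,-2.9],0],[[16,-28,0],[0,0,-2.9],0],[[16,-28,0],[0,0,-2.9],0]]'

```text
clock: 1.17
eef_pos: [0.2785, 0.2516, 0.2502]
tool_rot: [0.348, 0.937, 0.0, 0.0]
ft_force: [0.2, 0.5, -0.7]
grip_width: -0.0
grasp_force: 0.0
```

Call:
drive_tool --increments '[[[16,-28,0],[0,0,-2.9],0],[[16,-28,0],[0,0,-2.9],0],[[16,-28,0],[0,0,-2.9],0],[[16,-28,0],[0,0,-2.9],0],[[16,-28,0],[0,0,-2.9],0],[[16,-28,0],[0,0,-2.9],0],[[16,-28,0],[0,0,-2.9],0],[[16,-28,0],[0,0,-2.9],0]]'

```text
clock: 1.83
eef_pos: [0.4066, 0.0274, 0.2503]
tool_rot: [0.53, 0.848, 0.0, 0.0]
ft_force: [1.3, 1.0, -0.5]
grip_width: -0.0002
grasp_force: 0.0
```

Call:
drive_tool --increments '[[[16,-28,0],[0,0,-2.9],0],[[16,-28,0],[0,0,-2.9],0],[[16,-28,0],[0,0,-2.9],0],[[16,-28,0],[0,0,-2.9],0],[[16,-28,0],[0,0,-2.9],0],[[16,-28,0],[0,0,-2.9],0],[[16,-28,0],[0,0,-2.9],0],[[0,0,0],[0,0,0],0]]'

```text
clock: 2.5
eef_pos: [0.5203, -0.1717, 0.2491]
tool_rot: [0.672, 0.74, -0.0, 0.001]
ft_force: [-0.0, 0.1, -0.3]
grip_width: -0.0003
grasp_force: 0.0
```

Call:
drive_tool --increments '[[[8.5,-15,0],[0,0,-2.4],0],[[8.5,-15,-20],[0,0,0],0],[[0,0,-35],[0,0,0],0],[[0,0,-35],[0,0,0],0],[[0,0,-35],[0,0,0],0],[[0,0,-30],[0,0,0],0],[[0,0,-14],[0,0,0],0],[[0,0,0],[0,0,0],0]]'

```text
clock: 3.17
eef_pos: [0.5316, -0.1954, 0.0766]
tool_rot: [0.685, 0.728, -0.002, -0.004]
ft_force: [0.5, 1.2, 0.0]
grip_width: -0.0004
grasp_force: 0.0
```

Run:
```python
from workcell import *
import cv2
b=[cv2.resize(camera(n)['image'][y:y+130,x:x+190,::-1],None,fx=4,fy=4,interpolation=2) for n,y,x in(('scene',210,290),('top',150,300))]
cv2.imwrite('pics/c1.png',b[0]);cv2.imwrite('pics/c2.png',b[1])
```

```text
(no output)
```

View pics/c1.png

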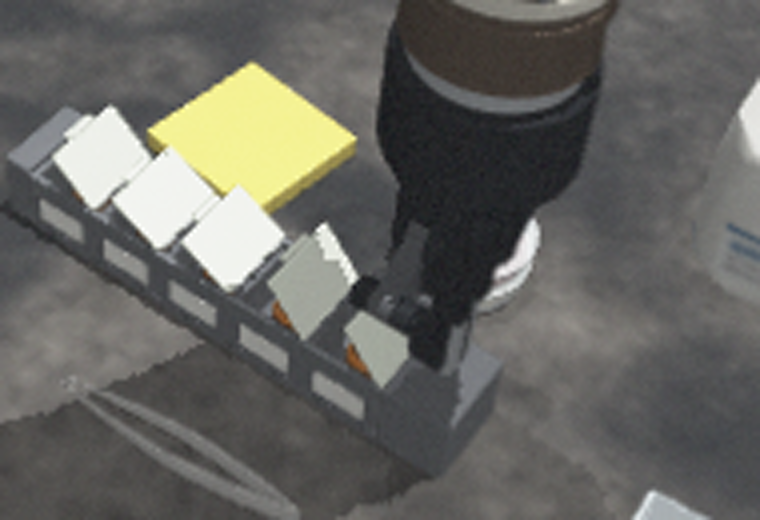

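Run:
```python
from workcell import *
o=get_obs();print(o['clock'],o['eef_pos'],o['tool_rot'],o['ft_force'])
```

```text
3.2667 [ 0.53485192 -0.19664958  0.08103212] [ 6.85411470e-01  7.28155806e-01 -1.53948256e-04 -4.64217277e-04] [ 1.0587281  -0.78658942  1.11633232]
```

View pics/c2.png

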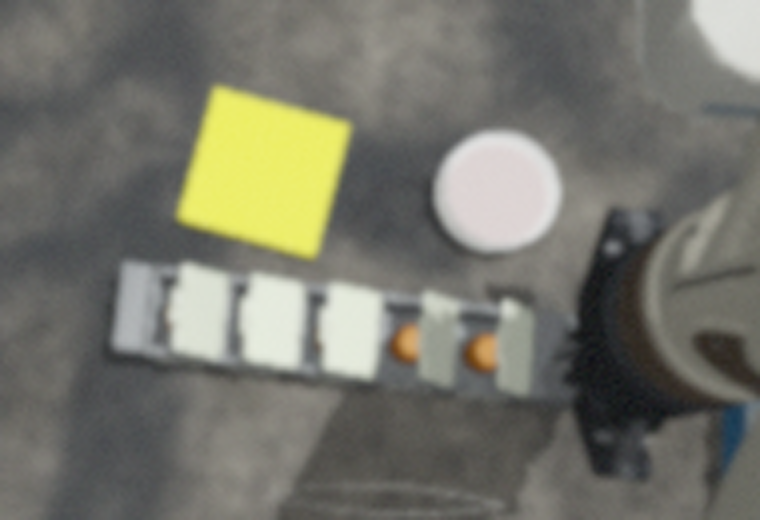

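Call:
drive_tool --increments '[[[2,-5,0],[0,0,0],0],[[0,0,-5],[0,0,0],0],[[0,0,-5],[0,0,0],0],[[0,0,0],[0,0,0],0],[[0,0,0],[0,0,0],0]]'

```text
clock: 3.68
eef_pos: [0.5369, -0.202, 0.0711]
tool_rot: [0.686, 0.728, -0.0, -0.0]
ft_force: [0.9, 0.6, 0.2]
grip_width: 0.0001
grasp_force: 0.0
```

Well placed; feel down to the pad (expected at TCP z ≈ 0.058).

Call:
drive_tool --increments '[[[0,0,-4],[0,0,0],0],[[0,0,-4],[0,0,0],0],[[0,0,-2],[0,0,0],0],[[0,0,0],[0,0,0],0],[[0,0,0],[0,0,0],0]]'

```text
clock: 4.1
eef_pos: [0.5368, -0.2019, 0.0607]
tool_rot: [0.686, 0.728, -0.0, -0.0]
ft_force: [-0.5, 0.6, -0.2]
grip_width: -0.0002
grasp_force: 0.0
```

Call:
drive_tool --increments '[[[0,0,-1],[0,0,0],0],[[0,0,0],[0,0,0],0],[[0,0,0],[0,0,0],0]]'

```text
clock: 4.35
eef_pos: [0.5371, -0.202, 0.0601]
tool_rot: [0.686, 0.728, 0.0, 0.0]
ft_force: [0.9, -0.0, -0.3]
grip_width: -0.0001
grasp_force: 0.0
```

Call:
drive_tool --increments '[[[0,0,-0.7],[0,0,0],0],[[0,0,0],[0,0,0],0],[[0,0,0],[0,0,0],0]]'

```text
clock: 4.6
eef_pos: [0.537, -0.2021, 0.0593]
tool_rot: [0.686, 0.728, -0.0, -0.0]
ft_force: [-0.3, -0.3, 0.5]
grip_width: -0.0005
grasp_force: 0.0
```

Call:
drive_tool --increments '[[[0,0,-0.6],[0,0,0],0],[[0,0,0],[0,0,0],0],[[0,0,0],[0,0,0],0]]'

```text
clock: 4.85
eef_pos: [0.537, -0.202, 0.0586]
tool_rot: [0.686, 0.728, -0.0, -0.0]
ft_force: [0.3, -0.8, -0.3]
grip_width: -0.0004
grasp_force: 0.0
```

Call:
drive_tool --increments '[[[0,0,-0.5],[0,0,0],0],[[0,0,0],[0,0,0],0],[[0,0,0],[0,0,0],0]]'

```text
clock: 5.1
eef_pos: [0.537, -0.202, 0.0582]
tool_rot: [0.686, 0.728, -0.0, -0.0]
ft_force: [0.8, -0.4, 0.2]
grip_width: -0.0001
grasp_force: 0.0
```

Call:
drive_tool --increments '[[[0,0,-0.5],[0,0,0],0],[[0,0,0],[0,0,0],0],[[0,0,0],[0,0,0],0]]'

```text
clock: 5.35
eef_pos: [0.5371, -0.202, 0.0578]
tool_rot: [0.686, 0.728, 0.0, 0.0]
ft_force: [-0.5, 0.3, 1.3]
grip_width: 0.0001
grasp_force: 0.5
```

Call:
drive_tool --increments '[[[0,0,-0.5],[0,0,0],0],[[0,0,0],[0,0,0],0],[[0,0,0],[0,0,0],0]]'

```text
clock: 5.6
eef_pos: [0.5372, -0.2021, 0.0578]
tool_rot: [0.686, 0.728, 0.0, 0.0]
ft_force: [-1.7, 0.0, 5.1]
grip_width: 0.0004
grasp_force: 2.8
```

Call:
drive_tool --increments '[[[0,0,-0.0],[0,0,0],0],[[0,0,1.2],[0,0,0],0],[[-0.3,5,0],[0,0,0],0],[[-0.3,5,0],[0,0,0],0],[[-0.3,5,0],[0,0,0],0],[[-0.3,5,0],[0,0,0],0],[[-0.3,5,0],[0,0,0],0],[[0,0,0],[0,0,0],0]]'

```text
clock: 6.27
eef_pos: [0.5354, -0.1755, 0.0583]
tool_rot: [0.685, 0.728, 0.0, -0.001]
ft_force: [1.0, 0.4, 0.0]
grip_width: -0.0001
grasp_force: 0.2
```

Call:
drive_tool --increments '[[[-0.3,6,0],[0,0,0],0],[[-0.3,6,0],[0,0,0],0],[[-0.3,6,0],[0,0,0],0],[[-0.4,6,0],[0,0,0],0],[[-0.3,6,0],[0,0,0],0],[[0,0,0],[0,0,0],0]]'

```text
clock: 6.77
eef_pos: [0.5339, -0.1459, 0.0585]
tool_rot: [0.685, 0.728, -0.0, -0.0]
ft_force: [-0.2, 0.1, -0.8]
grip_width: 0.0001
grasp_force: 0.0
```

Run:
```python
from workcell import *
import cv2
cv2.imwrite('pics/e1.png',cv2.resize(camera('scene')['image'][210:340,270:460,::-1],None,fx=4,fy=4,interpolation=2))
print(get_obs()['eef_pos'])
```

```text
[ 0.53392639 -0.14624584  0.05845558]
```

View pics/e1.png

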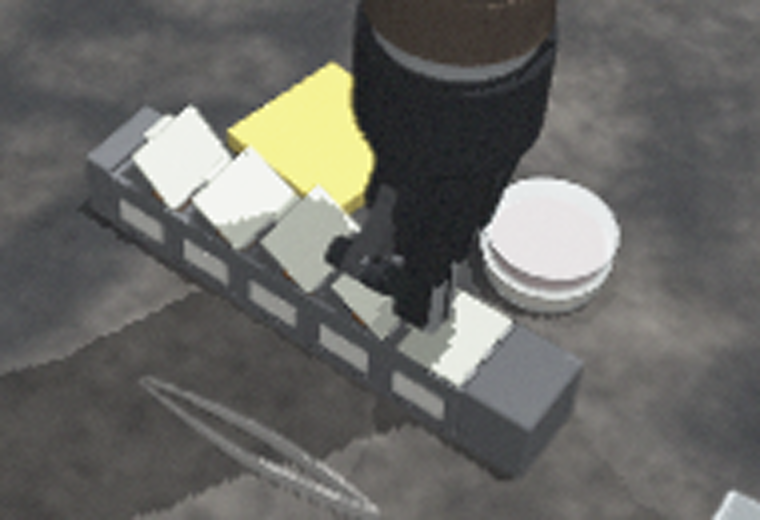

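Lid 0 lies flat (crop 450,340), lids 1–4 are still open, and the keeper and neighbours are unmoved. Continue.

Call:
drive_tool --increments '[[[-0.3,6,0],[0,0,0],0],[[-0.3,6,0],[0,0,0],0],[[-0.3,6,0],[0,0,0],0],[[-0.4,6,0],[0,0,0],0],[[-0.3,6,0],[0,0,0],0],[[-0.3,6,0],[0,0,0],0],[[-0.3,6,0],[0,0,0],0],[[-0.3,6,0],[0,0,0],0]]'

```text
clock: 7.48
eef_pos: [0.5316, -0.0986, 0.0585]
tool_rot: [0.686, 0.728, -0.0, 0.0]
ft_force: [-0.1, -0.1, 1.0]
grip_width: -0.0
grasp_force: 0.3
```

Call:
drive_tool --increments '[[[-0.3,6,0],[0,0,0],0],[[-0.3,6,0],[0,0,0],0],[[-0.3,6,0],[0,0,0],0],[[-0.4,6,0],[0,0,0],0],[[-0.3,6,0],[0,0,0],0],[[-0.3,6,0],[0,0,0],0],[[-0.3,6,0],[0,0,0],0],[[-0.3,6,0],[0,0,0],0]]'

```text
clock: 8.15
eef_pos: [0.529, -0.0504, 0.0585]
tool_rot: [0.686, 0.728, 0.0, -0.0]
ft_force: [-0.7, -0.7, -0.3]
grip_width: -0.0001
grasp_force: 0.1
```

Call:
drive_tool --increments '[[[-0.3,6,0],[0,0,0],0],[[-0.3,6,0],[0,0,0],0],[[-0.3,6,0],[0,0,0],0],[[-0.4,6,0],[0,0,0],0],[[-0.3,6,0],[0,0,0],0],[[-0.3,6,0],[0,0,0],0],[[-0.3,6,0],[0,0,0],0],[[-0.3,6,0],[0,0,0],0]]'

```text
clock: 8.82
eef_pos: [0.5264, -0.0023, 0.0584]
tool_rot: [0.686, 0.728, 0.0, -0.0]
ft_force: [0.6, -0.6, 0.3]
grip_width: 0.0002
grasp_force: 0.1
```

Call:
drive_tool --increments '[[[-0.3,6,0],[0,0,0],0],[[-0.3,6,0],[0,0,0],0],[[-0.3,6,0],[0,0,0],0],[[-0.4,6,0],[0,0,0],0],[[-0.2,4,0],[0,0,0],0],[[0,0,0],[0,0,0],0]]'

```text
clock: 9.32
eef_pos: [0.5249, 0.0259, 0.0584]
tool_rot: [0.685, 0.728, 0.0, -0.0]
ft_force: [0.1, 0.3, 0.8]
grip_width: -0.0001
grasp_force: 0.0
```

Run:
```python
from workcell import *
import cv2
cv2.imwrite('pics/f1.png',cv2.resize(camera('scene')['image'][210:340,260:450,::-1],None,fx=4,fy=4,interpolation=2))
print(get_obs()['eef_pos'])
```

```text
[0.52489091 0.02542593 0.05837921]
```

View pics/f1.png

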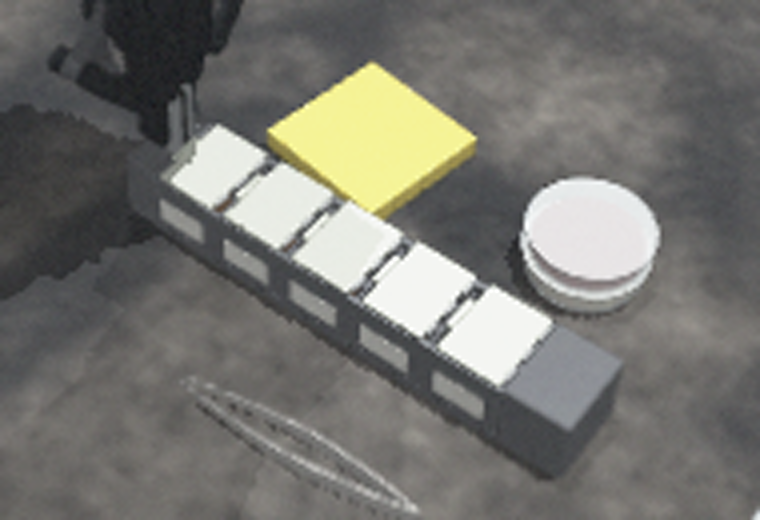

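All five lids lie flat, from (495,335) to (220,165), and nothing else has moved. Lift clear.

Call:
drive_tool --increments '[[[0,0,8],[0,0,0],0],[[0,0,20],[0,0,0],0],[[0,0,30],[0,0,0],0],[[0,0,30],[0,0,0],0],[[0,0,30],[0,0,0],0],[[0,0,20],[0,0,0],0],[[0,0,0],[0,0,0],0],[[0,0,0],[0,0,0],0]]'

```text
clock: 10.03
eef_pos: [0.526, 0.0246, 0.1985]
tool_rot: [0.686, 0.728, 0.001, 0.001]
ft_force: [-1.1, 0.5, -0.9]
grip_width: 0.0004
grasp_force: 0.0
```

Run:
```python
from workcell import *
import cv2
cv2.imwrite('pics/g1.png',cv2.resize(camera('scene')['image'][210:340,260:450,::-1],None,fx=4,fy=4,interpolation=2))
```

```text
(no output)
```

View pics/g1.png

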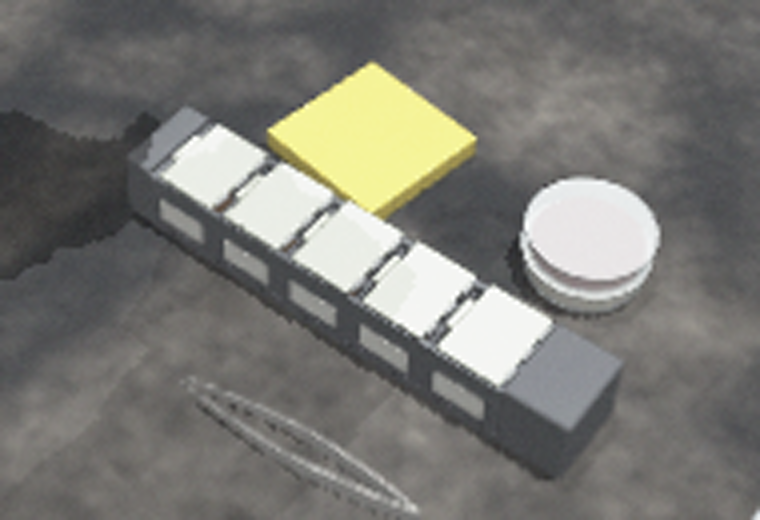

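All lids are shut, the fingers are clear, and everything is in place.

```bash
python3 -c "
from workcell import *
print(job_done())"
```

```text
the job is handed in; nothing more can be done
None
```

I wiped all five lids shut in one light stroke and lifted clear, and the last picture shows the keeper, forceps, petri dishes and note pad where they started; the job is handed in, but no verdict was returned.

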